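# Pop the scraper cassette and trap it

## Task

Eject the orange scraper cassette from its spring ejector beside the edge bander: press the orange button down with one finger, and with the other finger stop the cassette as it pops forward, so that it is trapped on the deck and does not shoot off the front. The program finishes while holding: keep the button down and the finger against the trapped cassette, which stays lying on the deck and is never lifted; leave the blue ejector and everything else where it is.

Things in the scene. Friction and masses are not known exactly. Their poses are not given: they have to be found in the camera images.
- ejector_orange: orange spring ejector, fixed: aluminium deck 64 mm wide, its top 50 mm above the table, on a foot plate 134 mm wide. Origin: at table height on the lane's centre line, below the home cassette's front face. z up; -x is the way the cassette shoots out. Deck from x = -50 mm (open end, a drop) to +176. Rails 10 mm high, 40 mm apart, x = -15 to +60 mm. Button post at x = -40, y = +66 mm
- lane_orange (a point): point on the deck's top, on the lane's centre line (ejector x = -40 mm, y = 0, z = 50 mm): straight beside the button's middle, 66 mm from it, and 40 mm ahead of the home cassette's front. The deck is bare here, and the cassette comes through here when it is let go
- catch_orange (a point): middle of the top of the steel catch tooth that holds the cassette back; 24 mm wide, 6 mm thick, 7 mm out of the deck just ahead of the cassette. It is one piece with the button and sinks as the button goes down
- plunger_orange_tip (a point): brass pad of the spring plunger behind the cassette (its face, 12 mm above the deck). It always pushes the cassette towards the deck's open end: about 5 N at home, 3 N at the end of its 88 mm stroke. Its steel barrel and brackets lie behind, up to 34 mm above the deck
- cassette_orange: orange scraper cassette, 60 mm long (its x), 36 wide, 30 tall, with a black knob 20 mm across standing 16 mm higher; 110 to 220 g. Origin: centre of its underside, at home at x = +30, y = 0, z = 50 mm of the ejector, same yaw. Once the tooth is down it shoots out towards -x in about a quarter of a second and, unless stopped, goes off the deck's open end
- button_orange (a joint): how far the orange button is pressed, in m: 0 up, 0.014 fully down. Spring: about 2 N at the top, 6 N at the bottom, plus or minus up to 4 N of rubbing at the tooth until it lets go of the cassette at 6 to 7.5 mm. It springs back when let go
- button_orange_top (a point): middle of the top of the orange button, a flat disc 32 mm across; 72 mm above the table when up (22 mm above the deck), 58 mm when fully down; it moves with the button
- ejector_blue: the blue ejector, of the same make as the orange one, with a blue button and cassette; not to be used
- cassette_blue: blue cassette in the blue ejector, same size; to stay at home
- button_blue (a joint): how far the blue button is pressed, in m; to be left alone
- roller_a: white spare pressure roller standing on end, 42 mm across, 40 mm tall, origin at its underside; it stands between the two ejectors; bystander
- roller_b: a second such roller, 42 mm across, 40 mm tall, origin at its underside; bystander
- wrench: steel wrench lying on the table; bystander
- screwdriver: screwdriver lying on the table; bystander
Not all that is in view belongs to the job. There is more than one size of the cassette_orange; the one meant has the size given above.

How it is judged (in metres and radians):
On the way:
1. the orange button is pushed down until its catch begins to clear (value of joint button_orange above 0.004 m).
At the end, for the whole second after the job is handed in: The orange button is held more than 6 mm down; the orange cassette lies flat on the deck (tilt under 0.15 rad, within 12 mm of the lane's centre line), has come 8 to 65 mm forward from home, is at rest, and presses on the robot's fingers with more than 0.5 N; the blue button is up (value of joint button_orange above 0.006 m and x of cassette_orange in the frame of ejector_orange between -0.035 and 0.022 m and y of cassette_orange in the frame of ejector_orange between -0.012 and 0.012 m and z of cassette_orange in the frame of ejector_orange between 0.046 and 0.056 m and angle between cassette_orange's own z axis and vertical below 0.15 rad and contact force between the fingers and cassette_orange above 0.5 N and linear speed of cassette_orange below 0.02 m/s and value of joint button_blue below 0.003 m); the arm keeps its last pose, push and grip.
It fails at once if the orange cassette is lifted off the deck (z of cassette_orange in the frame of ejector_orange above 0.064 m).
It fails at once if the orange cassette gets away: past the front of the deck, off its side, or down from it (x of cassette_orange in the frame of ejector_orange below -0.05 m or y of cassette_orange in the frame of ejector_orange above 0.02 m or y of cassette_orange in the frame of ejector_orange below -0.02 m or z of cassette_orange in the frame of ejector_orange below 0.04 m).
It fails at once if the blue button is pressed or the blue cassette is moved (value of joint button_blue above 0.004 m or distance of cassette_blue from where it was at the start of the episode above 0.01 m).
It fails at once if a bystander is pushed or lifted from its place (distance of any of roller_a, roller_b, wrench, screwdriver from where it was at the start of the episode above 0.02 m).
It also fails if it takes over 32 s, if anything falls off the work surface, if the arm or the gripper's body presses on something with over 40 N, if the wrist force passes 120 N, or if a joint passes its speed limit or range.

## Robot

A 7-joint arm with a two-finger parallel gripper is mounted at the origin on the work surface. World frame = base frame: x ahead of the robot, y to its left, z up, the work surface at z = 0. Lengths are in mm, angles in rad, forces in N, time in s.
With the tool pointing down it reaches from about 400 to 900 mm from the base axis. Payload 5.6 kg.
Tool frame: the origin (TCP) lies midway between the tips of the shut fingers; the grasp point (between the pads) lies 19 mm behind it; x points along the fingers, y is the direction in which the jaws open and shut, and the axes are right-handed (so a half turn about x gives the same grasp; the last joint's range is limited). The gripper opens to 92 mm and grips with 3 to 60 N. Pads are 20 mm wide; open, the fingers measure 128 mm over their backs; the gripper's body (75 mm by 189 mm) begins 69 mm behind the grasp point.
Start: joints at [-1.317, 0.468, -0.012, 1.603, 0.006, 1.071, -0.056], TCP at [190.141, 621.575, 214.592] pointing down, gripper open.
Joint ranges: [-2.53, 2.53], [-0.31, 2.02], [-1.57, 1.55], [0.28, 2.44], [-1.29, 4.43], [0.15, 1.84], [-2.92, 2.92]. Speed limits (rad/s): [2.57, 2.57, 3.14, 3.14, 3.14, 3.14, 3.14].

## Interface

Orientations are given as a rotation vector (axis times angle).
In Python, from cell import robot, grip, kin, viewer gives the robot as it stands. Calls block until the motion is done:
- robot.movep(position, orientation): joint-space move of the TCP to a pose.
- robot.servo_line(position, feed=150, rotation=None): straight line of the TCP; rotation=None keeps the orientation; feed is the mean speed in mm/s.
- robot.goto_joints(angles): joint-space move.
- grip(opening, newtons=None): opening from 0.0 (shut) to 1.0 (fully open); newtons is the grip in N (None keeps the last); returns when the fingers have stopped.
- robot.hold(seconds).
- kin.ik(position, orientation): joint angles nearest the present ones, or None.
- robot.observe(): the state.
- viewer.read_camera(name): name is "scene" or "top"; returns the picture (480x640x3 uint8, red, green, blue); there is no depth.
- viewer.camera_info(name): a dict with "camera_matrix" (3x3 intrinsics, pixels), "R" (3x3) and "t" (3): a world point X has camera coordinates R X + t. Camera axes: x right, y down, z forward; pixel columns grow to the right and rows downward; lengths in mm; the calibration is good to about 2 mm. A picture is of the moment at which its call begins. camera_info takes no time and is no camera call.
A pose or a line that the arm cannot do raises robot.IKError and nothing moves.
- robot.job_done(): hands the job in, once; it reports no verdict.
Trained networks look in the newest picture that a camera, given by its name, has taken for a name from the list of things; names that differ only in an ending like _2 or _b are one class to them, and where a whole thing is asked for, a point or a joint stands for the part that bears it (a point fixed in the world has none). Each returns a list of dicts, best first, with "confidence" (0 to 1); they miss things now and then, are a little off and sometimes report something else, mostly with a low value. They report only what shows in the picture. A call takes as long as a camera call. They do not tell look-alikes from the thing itself.
- viewer.silhouettes(name, camera): "mask" (480x640 bool, what is visible of it).
- viewer.pinpoint(name, camera): "at" ([x, y, z] in mm, in the coordinates of the camera as it stood for that picture, good to about 4 mm: a listed point, or the origin of a listed thing).
The state is a dict: "t": time; "joints": joint angles; "joint_velocities": joint speeds; "joint_torque": joint torques, N m; "tcp_pos": TCP position; "tcp_rot": TCP orientation; "contact_force": force on the tool from outside, world axes, zero at the start; "wrist_torque": the same for the moment, N m; "grip_width": opening from 0.0 (shut) to 1.0 (fully open).
Only numpy, scipy, OpenCV 4.12 (cv2) and the standard library are available. Lean on these libraries where they do the work, as an engineer would, in place of code of your own. Each camera call takes 0.05 s, during which the arm holds its last target.

## Working session

There is one attempt and no reset: what is moved stays moved. The work goes in short steps, each a Python script; the robot and the scene stay as the last script left them, time stands still between calls to the robot, and variables do not carry over. Pictures are saved under pics/ and viewed, and the job is handed in when it is done.

```bash
ls; mkdir -p pics; python3 - <<'E'
from cell import robot, grip, kin, viewer
import cv2, numpy as np
for c in ("scene","top"):
    im=viewer.read_camera(c); cv2.imwrite(f"pics/{c}0.png",im[:,:,::-1])
    i=viewer.camera_info(c); R=np.array(i["R"]);t=np.array(i["t"]);print(c,i)
    for n in ["ejector_orange","lane_orange","catch_orange","plunger_orange_tip","cassette_orange","button_orange_top","ejector_blue","cassette_blue","roller_a","wrench","screwdriver"]:
        for d in viewer.pinpoint(n,c)[:3]:
            print(n,round(d["confidence"],2),(R.T@(np.array(d["at"])-t)).round(1))
s=robot.observe();print(s)
E
```

```text
pics
scene {'camera_matrix': array([[546.83229591,   0.        , 315.39561102],
       [  0.        , 546.83229591, 234.5697535 ],
       [  0.        ,   0.        ,   1.        ]]), 'R': array([[-8.07992470e-01,  5.89192801e-01,  1.07994649e-04],
       [ 4.71709194e-01,  6.46990549e-01, -5.99077345e-01],
       [-3.53041930e-01, -4.83999041e-01, -8.00691153e-01]]), 't': array([ 436.25205227, -212.61766072, 1587.91211622])}
ejector_orange 0.96 [501.9 185.1   0.9]
lane_orange 0.57 [469.6 172.6  52. ]
lane_orange 0.29 [638.6 427.7  -0.9]
plunger_orange_tip 0.56 [ 480.9 -457.4    4.9]
cassette_orange 0.78 [536.2 188.9  46.2]
cassette_orange 0.53 [460.3  66.3  -3.6]
cassette_orange 0.52 [631.6  73.4   3.2]
button_orange_top 0.45 [454.7 241.5  70.8]
ejector_blue 0.62 [ 507.8 -214.7   -2.2]
roller_a 0.96 [6.384e+02 4.269e+02 4.000e-01]
roller_a 0.65 [561.8   6.6   0.6]
roller_a 0.48 [469.2 170.4  48.3]
wrench 0.83 [ 483.4 -456.6    2.3]
screwdriver 0.85 [491.9 451.1   4.6]
top {'camera_matrix': array([[564.0413065 ,   0.        , 320.08971798],
       [  0.        , 564.0413065 , 235.431
[... 681 characters left out ...]
 459.9   6.8]
{'t': 1.2, 'joints': array([-1.31699621,  0.4675137 , -0.01160312,  1.60267748,  0.0059738 ,
        1.0713852 , -0.05632569]), 'joint_velocities': array([-0.00039459, -0.0010206 ,  0.00032271, -0.00070492,  0.0009412 ,
        0.00080249,  0.00024129]), 'joint_torque': array([-9.11667985e-05, -5.20423937e+01, -1.26352065e-02, -2.44045347e+01,
       -5.66323113e-02,  1.14134297e-02,  1.78401388e-05]), 'tcp_pos': array([190.13844235, 621.59204211, 214.59279681]), 'tcp_rot': array([ 0.23307357,  1.55818513, -0.23299608]), 'contact_force': array([-0.6213624 ,  0.17093531, -0.40942468]), 'wrist_torque': array([0.00707915, 0.03711808, 0.03435343]), 'grip_width': 0.9997921615441288}
```

View pics/scene0.png

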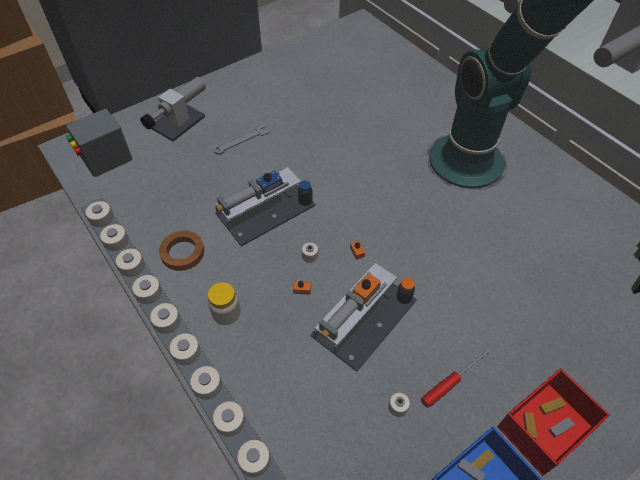

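View pics/top0.png

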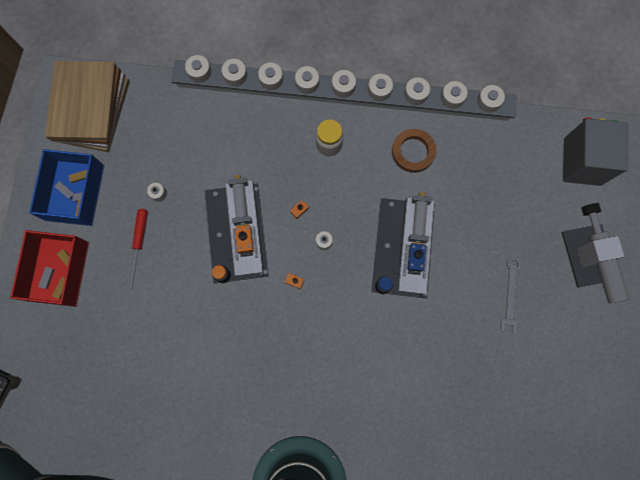

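The orange ejector shows up in top at about (240,225), with its button at (221,273) and the cassette knob at (243,237). Next I'll refine the pose by overlaying the model on zoomed crops.

```bash
cat > h.py <<'E'
import cv2, numpy as np
from cell import robot, grip, kin, viewer
from scipy.spatial.transform import Rotation as Ro
def proj(c,X):
    i=viewer.camera_info(c);q=np.atleast_2d(X)@np.array(i["R"]).T+np.array(i["t"]);q=q@np.array(i["camera_matrix"]).T
    return q[:,:2]/q[:,2:]
def w(p,P):
    x,y,a=p;P=np.atleast_2d(P).astype(float);c,s=np.cos(a),np.sin(a)
    return np.c_[x+c*P[:,0]-s*P[:,1],y+s*P[:,0]+c*P[:,1],P[:,2]]
def overlay(im,c,p,k,x0,y0,W,H,fn):
    o=cv2.resize(im[y0:y0+H,x0:x0+W,::-1],None,fx=k,fy=k,interpolation=cv2.INTER_CUBIC)
    def poly(P,col):
        q=((proj(c,w(p,P))-[x0,y0]+.5)*k).astype(int);cv2.polylines(o,[q.reshape(-1,1,2)],True,col,1)
    poly([(-50,-32,50),(-50,32,50),(176,32,50),(176,-32,50)],(0,255,0))
    th=np.linspace(0,6.28,30)
    poly(np.c_[-40+16*np.cos(th),66+16*np.sin(th),72+0*th],(255,0,255))
    poly([(0,-18,80),(0,18,80),(60,18,80),(60,-18,80)],(255,255,0))
    poly(np.c_[30+10*np.cos(th),10*np.sin(th),96+0*th],(255,0,0))
    cv2.imwrite(fn,o)
E
python3 - <<'E'
from h import *
from scipy.optimize import least_squares
L=[((-40,0,50),(468.3,173.9)),((0,0,0),(503.8,184.1)),((30,0,50),(537.3,190.9)),((-40,66,72),(457.5,240.6))]
P=np.array([l[0] for l in L]);Q=np.array([l[1] for l in L])
p=least_squares(lambda p:(w(p,P)[:,:2]-Q).ravel(),[504,184,.24]).x
print(p,(w(p,P)[:,:2]-Q).round(1))
np.save("p0.npy",p)
for c,b in (("top",(195,165,90,125)),("scene",(305,255,120,115))):
    im=viewer.read_camera(c);overlay(im,c,p,4 if c=="top" else 5,*b,f"pics/ov1_{c}.png")
E
```

```text
[5.07156027e+02 1.83577051e+02 1.92880046e-01] [[-0.4  2. ]
 [ 3.4 -0.5]
 [-0.7 -1.6]
 [-2.3  0.1]]
```

View pics/ov1_top.png

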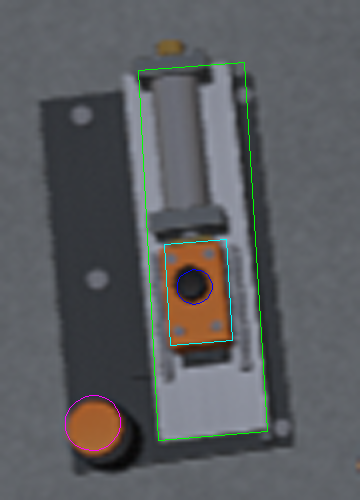

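View pics/ov1_scene.png

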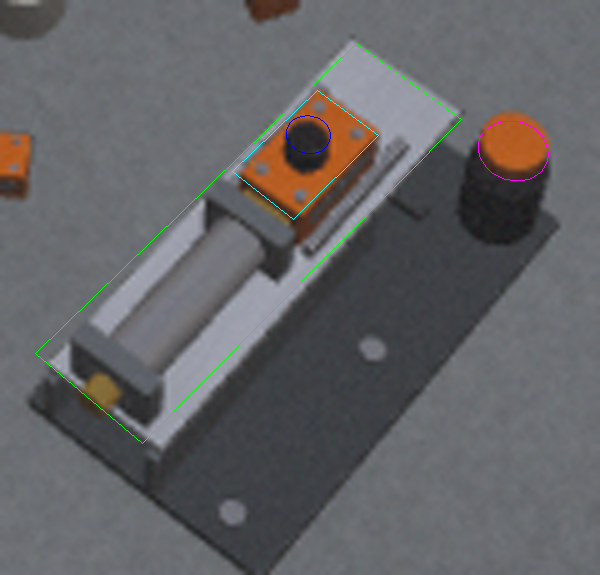

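```bash
python3 - <<'E'
from h import *
from scipy.optimize import least_squares
M={"top":(4,195,165,[((-50,32,50),(160,440)),((-50,-32,50),(267,431)),((-40,66,72),(93,427)),((30,0,96),(192,283)),((0,18,80),(175,349)),((0,-18,80),(233,340))]),
"scene":(5,305,255,[((-50,32,50),(461,117)),((-50,-32,50),(355,42)),((-40,66,72),(514,144)),((30,0,96),(307,134)),((0,18,80),(378,137)),((0,-18,80),(318,92)),((60,18,80),(295,217)),((60,-18,80),(236,172)),((176,32,50),(158,447)),((176,-32,50),(37,351))])}
def res(p,cs):
    r=[]
    for c in cs:
        k,x0,y0,L=M[c];uv=np.array([l[1] for l in L])/k+[x0,y0]-.5
        r.append((proj(c,w(p,np.array([l[0] for l in L])))-uv).ravel())
    return np.concatenate(r)
for cs in (["top"],["scene"],["top","scene"]):
    s=least_squares(res,[505,184,.22],args=(cs,),loss="soft_l1",x_scale=[1,1,.01]);print(cs,s.x,res(s.x,cs).reshape(-1,2).round(1).tolist())
p=s.x
np.save("p.npy",p)
for c,b in (("top",(195,165,90,125)),("scene",(305,255,120,115))):
    im=viewer.read_camera(c);overlay(im,c,p,4 if c=="top" else 5,*b,f"pics/ov2_{c}.png")
a=p[2]; y=np.array([-np.sin(a),np.cos(a),0]);x=np.array([0,0,-1.])
for sg in (1,-1):
    R=np.c_[x,sg*y,np.cross(x,sg*y)];rv=Ro.from_matrix(R).as_rotvec()
    for z in (150,60): print(sg,rv,kin.ik(w(p,(-40,33,z))[0],rv))
print(Ro.from_rotvec(robot.observe()["tcp_rot"]).as_matrix().round(2))
E
```

```text
['top'] [5.07073096e+02 1.83700986e+02 2.12840299e-01] [[-0.0, 0.4], [0.4, -0.2], [0.3, -0.4], [0.4, 1.0], [-1.2, -0.6], [-0.2, 0.0]]
['scene'] [5.06563184e+02 1.83035390e+02 2.11119297e-01] [[0.1, -0.1], [-0.1, -0.1], [-0.1, 0.5], [0.5, 0.0], [0.2, -0.7], [-0.2, -0.6], [0.3, 0.3], [-0.3, 0.1], [-1.7, -0.4], [0.6, 1.2]]
['top', 'scene'] [5.06775405e+02 1.83300633e+02 2.10004570e-01] [[0.1, 0.5], [0.5, 0.0], [0.4, -0.4], [0.6, 1.2], [-1.1, -0.5], [-0.0, 0.2], [0.1, 0.1], [-0.1, 0.0], [-0.1, 0.7], [0.5, 0.1], [0.2, -0.6], [-0.2, -0.5], [0.3, 0.4], [-0.3, 0.2], [-1.8, -0.3], [0.6, 1.2]]
1 [-0.1648825   1.56450006  0.1648825 ] [-0.59357856  0.30680347  0.12363147  2.01835712 -0.05099456  0.81928003
  1.33996787]
1 [-0.1648825   1.56450006  0.1648825 ] [-0.5524302   0.45372745  0.07703996  2.06861427 -0.05799341  0.62121627
  1.34481851]
-1 [ 2.1106831   0.22244467 -2.1106831 ] [-1.021154    0.34587162  0.64306787  2.04425668 -0.27753637  0.83601674
 -1.57918302]
-1 [ 2.1106831   0.22244467 -2.1106831 ] [-0.92936844  0.49886775  0.54535802  2.09256248 -0.41887388  0.65627022
 -1.4615138 ]
[[ 0.    0.29  0.96]
 [ 0.    0.96 -0.29]
 [-1.    0.    0.  ]]
```

View pics/ov2_top.png

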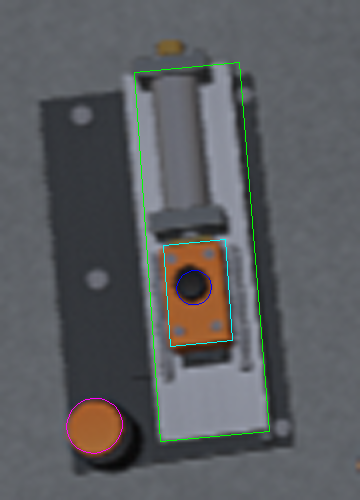

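View pics/ov2_scene.png

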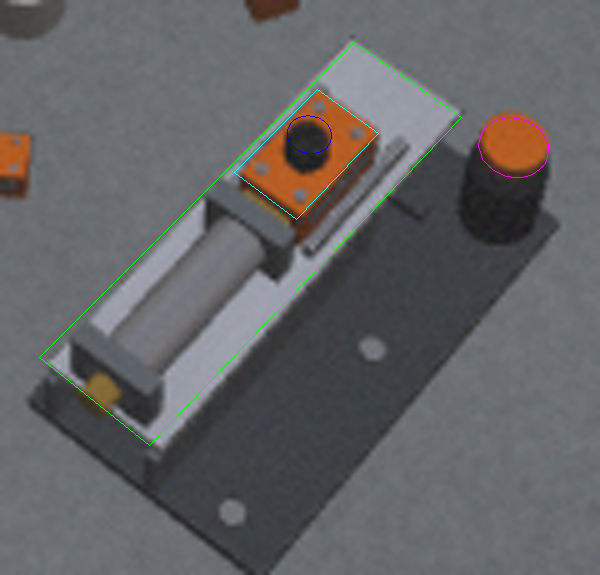

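The fit agrees between cameras to within 1 mm, and the back of the deck suggests the yaw is nearer 0.23. I'll set the opening to 48 mm and move to hover over the lane and button.

```bash
python3 - <<'E'
from h import *
a=.23;l=w([506.775,183.30,.21],(-40,0,0))[0]
p=np.array([l[0]+40*np.cos(a),l[1]+40*np.sin(a),a]);np.save("p.npy",p);print(p)
y=np.array([-np.sin(a),np.cos(a),0]);x=np.array([0,0,-1.])
R=np.c_[x,y,np.cross(x,y)];rv=Ro.from_matrix(R).as_rotvec()
grip(48/92,30)
robot.movep(w(p,(-40,33,160))[0],rv)
robot.servo_line(w(p,(-40,33,90))[0],feed=80)
s=robot.observe();print(s["t"],s["tcp_pos"],w(p,(-40,33,90)),s["grip_width"],s["contact_force"])
for c,b in (("top",(195,165,90,125)),("scene",(305,225,150,115))):
    im=viewer.read_camera(c);overlay(im,c,p,4 if c=="top" else 5,*b,f"pics/ov3_{c}.png")
E
```

```text
[5.06600419e+02 1.84080705e+02 2.30000000e-01]
5.0167 [460.4687224  207.2670224   90.37857175] [[460.13050513 207.09259504  90.        ]] 0.5192826063422235 [-0.12441354  0.87185839  0.99085075]
```

View pics/ov3_top.png

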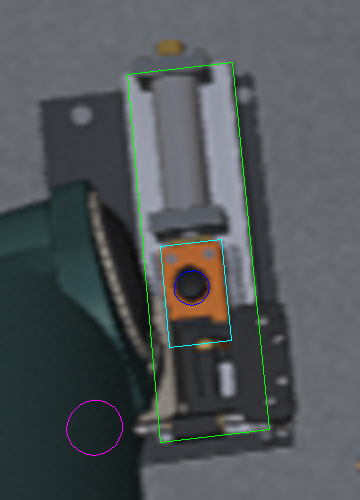

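View pics/ov3_scene.png

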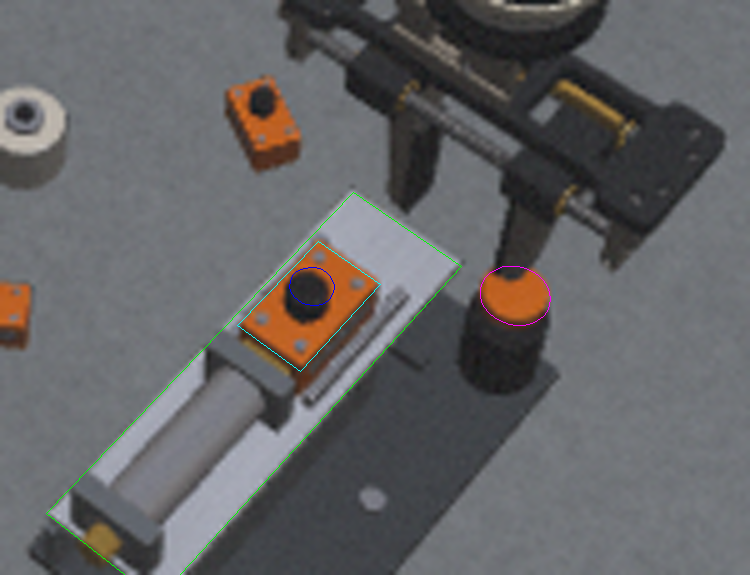

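```bash
python3 - <<'E'
from h import *
p=np.load("p.npy");im=viewer.read_camera("scene");k=7;x0,y0=365,240
o=cv2.resize(im[y0:y0+75,x0:x0+90,::-1],None,fx=k,fy=k,interpolation=cv2.INTER_CUBIC)
for yc in (0,66):
    for z in (90,72 if yc else 50):
        q=((proj("scene",w(p,[(-50,yc-9,z),(-50,yc+9,z),(-30,yc+9,z),(-30,yc-9,z)]))-[x0,y0]+.5)*k).astype(int)
        cv2.polylines(o,[q.reshape(-1,1,2)],True,(0,255,0) if z==90 else (255,0,255),1)
cv2.imwrite("pics/f1.png",o)
E
```

```text
(no output)
```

View pics/f1.png

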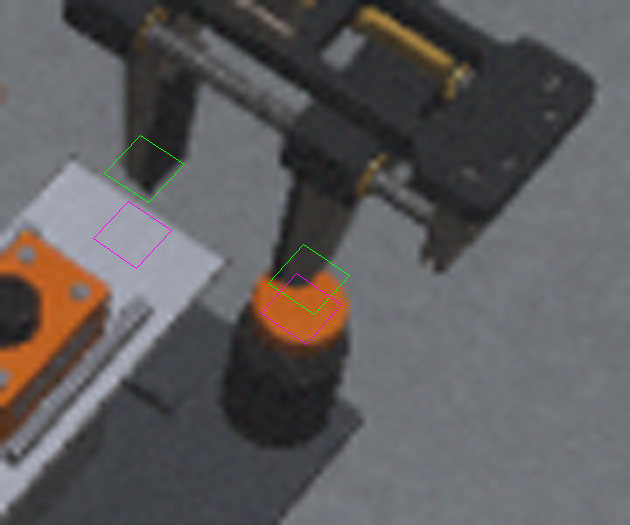

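The finger tips taper to about 9 mm and sit at the inner face. I'll widen to 57 mm so both tips are centred, on the lane and on the button, then press.

```bash
python3 - <<'E'
from h import *
p=np.load("p.npy")
grip(57/92,30)
robot.servo_line(w(p,(-40,33,77))[0],feed=60)
s=robot.observe();f0=s["contact_force"];print(s["t"],s["tcp_pos"],s["grip_width"],f0)
robot.servo_line(w(p,(-40,33,59.5))[0],feed=60)
for i in range(3):
    robot.hold(.3)
    s=robot.observe();d=s["tcp_pos"]-w(p,(0,0,0))[0]
    c,n=np.cos(p[2]),np.sin(p[2]);F=s["contact_force"]-f0
    print(s["t"],s["tcp_pos"],s["grip_width"],"ej xy",c*d[0]+n*d[1],-n*d[0]+c*d[1],"F ej",c*F[0]+n*F[1],-n*F[0]+c*F[1],F[2])
for c,b in (("top",(195,165,90,125)),("scene",(305,225,150,115))):
    im=viewer.read_camera(c);overlay(im,c,p,4 if c=="top" else 5,*b,f"pics/ov4_{c}.png")
E
```

```text
5.875 [459.66604867 206.82615988  76.30495411] 0.6248670731778199 [ 0.15472896 -0.18319863  0.85342845]
6.6167 [460.37217039 207.31845916  59.65042003] 0.6179731537122205 ej xy -39.71320672071143 33.16482205311602 F ej -0.0733197830612361 1.4372912486897595 4.096416244611324
6.9167 [460.35917838 207.31297787  59.62712767] 0.6184731223508646 ej xy -39.72710621523922 33.16244699505275 F ej 0.1238213047250408 0.2252766895309586 4.211968033953868
7.2167 [460.31261573 207.30992722  59.56447189] 0.6213143638042303 ej xy -39.77313817882652 33.170091915181956 F ej 0.25374304239442325 1.3353125413067914 4.437074931717949
```

View pics/ov4_top.png

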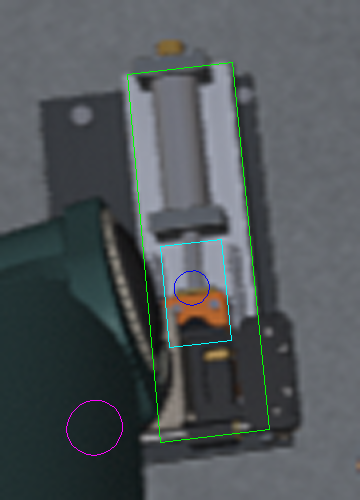

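View pics/ov4_scene.png

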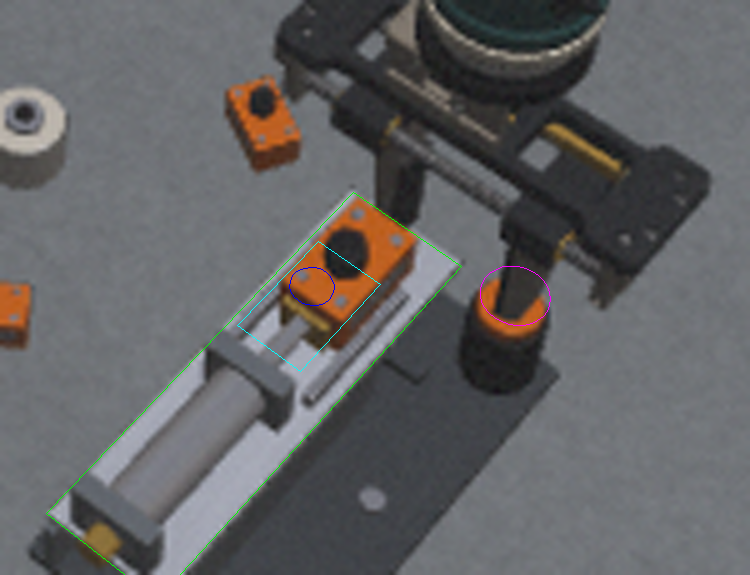

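The cassette came forward about 30 mm and is stopped at the lane finger, with the plunger rod extended and the button down. The net x-force is close to zero, so I'll check that the cassette really presses on the finger.

```bash
python3 - <<'E'
from h import *
p=np.load("p.npy");c,n=np.cos(p[2]),np.sin(p[2])
A=[]
for i in range(12):
    robot.hold(.05);s=robot.observe();F=s["contact_force"];T=s["wrist_torque"]
    A.append([c*F[0]+n*F[1],-n*F[0]+c*F[1],F[2],c*T[0]+n*T[1],-n*T[0]+c*T[1],T[2]])
A=np.array(A);print(A.mean(0).round(2),A.std(0).round(2),s["t"],s["tcp_pos"])
im=viewer.read_camera("scene");k=8;x0,y0=350,245
o=cv2.resize(im[y0:y0+70,x0:x0+85,::-1],None,fx=k,fy=k,interpolation=cv2.INTER_CUBIC)
for dx in (0,):
    for z in (50,80):
        q=((proj("scene",w(p,[(-30,-18,z),(-30,18,z),(30,18,z),(30,-18,z)]))-[x0,y0]+.5)*k).astype(int)
        cv2.polylines(o,[q.reshape(-1,1,2)],True,(255,255,0),1)
cv2.imwrite("pics/f2.png",o)
i=viewer.camera_info("scene");R=np.array(i["R"]);t=np.array(i["t"])
for d in viewer.pinpoint("cassette_orange","scene")[:2]+viewer.pinpoint("button_orange_top","scene")[:1]:
    X=R.T@(np.array(d["at"])-t);d2=X-w(p,(0,0,0))[0];print(d["confidence"],c*d2[0]+n*d2[1],-n*d2[0]+c*d2[1],X[2])
E
```

```text
[ 0.73  1.57  4.68  0.65 -0.15 -0.26] [0.56 0.36 0.36 0.03 0.05 0.04] 7.9167 [460.0223937  207.12889756  59.47010242]
0.62 100.17369714342979 -134.09701178296388 3.97080620287955
0.57 -1.3257621112614444 -3.235215177522609 48.4984376265405
0.68 -39.56685002798416 64.65217361512804 59.78434201480181
```

View pics/f2.png

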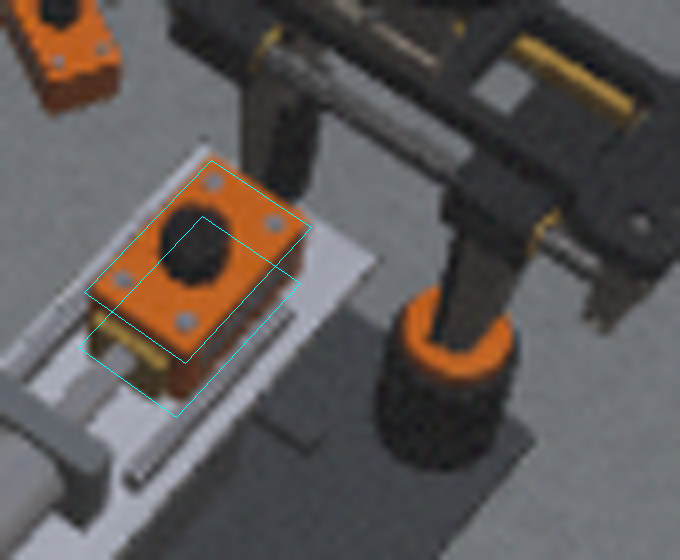

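The cassette lies square at x ≈ 0, fitting the overlay. The wrist torque of -0.26 N m about z matches about 4 N on the lane finger, balanced by friction at the button. Everything is stable, so I'm handing in.

```bash
python3 - <<'E'
from h import *
robot.hold(.5);s=robot.observe();print(s["t"],s["tcp_pos"],s["contact_force"],s["wrist_torque"],s["grip_width"])
robot.job_done()
E
```

```text
8.5667 [460.03953603 207.14480654  59.49301742] [-0.71434752  2.73459971  5.05031417] [ 0.78194615  0.10575451 -0.29023439] 0.6239068168176173
the job is handed in; nothing more can be done
```

The cassette is trapped on the deck and the button is held down. I handed the job in at about 8.6 s on the robot's clock. I found the ejector's pose from both cameras, set the jaws 57 mm apart, and lowered one finger onto the orange button and the other into the lane.

**Last checks:**
- **Button:** the finger tip stands at 59.5 mm, which is about 12.5 mm down. The network's button point, at 59.8 mm, agrees.
- **Cassette:** it lies flat against the lane finger at ejector x of about 0 mm, roughly 30 mm forward from home. The picture overlay shows it on the centre line, but the network put it 3 mm to the side, which is within its accuracy and the limits.
- **Force on the finger:** the net force along the lane read close to zero, which at first disagreed with the push I expected. The wrist moment of -0.26 N m fits about 4 N from the cassette, balanced by friction at the button. That push is inferred, not measured directly.
- **Everything else:** I did not measure the blue ejector or the bystanders again after the move. The arm worked only above the orange ejector.

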